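# Lift the oiled cedar barrel out of the ring dish with the tongs

## Robot

A 6-joint arm with a two-finger parallel gripper is mounted at the origin on the work surface. World frame = base frame: x ahead of the robot, y to its left, z up, the work surface at z = 0. Lengths are in m, angles in rad, forces in N, time in s.
With the tool pointing down it reaches from about 0.3 to 0.875 m from the base axis. Payload 6.4 kg.
Tool frame: the origin (TCP) lies midway between the tips of the shut fingers; the grasp point (between the pads) lies 19 mm behind it (grasp_offset is the distance from the TCP to the grasp point, in m); z points along the fingers, y is the line along which they close (so a half turn about z gives the same grasp; the last joint's range is limited). The gripper opens to 85 mm and grips with 20 to 120 N. Pads are 22 mm wide; open, the fingers measure 114 mm over their backs; the gripper's body (76 mm by 85 mm) begins 54 mm behind the grasp point. The pads swing forward as they close: fully open they stand 13 mm farther back than shut.
Start: joints at [1.016, 0.181, 1.607, -0, 1.354, -0.206], TCP at [0.197, 0.54, 0.231] pointing down, gripper open.
Joint ranges: [-2.99, 2.99], [-0.89, 2.07], [0.3, 2.58], [-1.14, 4.28], [0, 2.63], [-3.12, 3.12]. Speed limits (rad/s): [2.57, 2.57, 3.01, 3.14, 3.14, 3.14].

## Interface

Orientations are given as a unit quaternion [x, y, z, w].
In Python, from cell import * gives the robot as it stands. The module is installed in compiled form; this text tells all that it offers. Calls block until the motion is done:
- movep(position, orientation): joint-space move of the TCP to a pose.
- move_straight(position, orientation=None, rate=0.15, max_force=None): straight line of the TCP; orientation=None keeps the orientation; rate is the mean speed in m/s. With max_force (N) it stops when the force on the tool has changed by that much, and returns True; else False.
- goto_joints(angles): joint-space move.
- move_gripper(opening, f_grip=None): opening from 0.0 (shut) to 1.0 (fully open); f_grip is the grip in N (None keeps the last); returns when the fingers have stopped.
- hold(seconds).
- inverse_kinematics(position, orientation): joint angles nearest the present ones, or None.
- get_state(): the state.
- snapshot(name): name is "scene" or "top" or "wrist"; returns the picture (384x512x3 uint8, red, green, blue); there is no depth.
- calibration(name): a dict with "vfov" (degrees; the focal length in pixels is half the picture's height over the tangent of half this angle, whatever the lens; pixels are square), "cx", "cy" (the principal point, pixels), "camera_from_world" (4x4, takes a point from world to camera coordinates); the wrist camera has in their place "mount" (4x4, takes a point from camera to tool coordinates, whose origin is the TCP and whose axes are the flange's). Camera axes: x right, y down, z forward; pixel columns grow to the right and rows downward; lengths in m; the calibration is good to about 2 mm. The wrist camera is an equidistant fisheye: a pixel r from the principal point sees the ray r / f radians off the axis. A picture is of the moment at which its call begins: read the wrist's pose just before it. calibration takes no time and is no camera call.
A pose or a line that the arm cannot do raises Unreachable and nothing moves.
- sign_off(): hands the job in; it is judged then, once.
The state is a dict: "time": time; "q": joint angles; "joint_vel": joint speeds; "joint_efforts": joint torques, N m; "ee_pos": TCP position; "tool_rot": TCP orientation; "ft_force": force on the tool from outside, world axes, zero at the start; "moment": the same for the moment, N m; "width": opening from 0.0 (shut) to 1.0 (fully open); "gripper_force": force on a finger pad.
Only numpy, scipy, OpenCV 4.12 (cv2) and the standard library are available. Lean on these libraries where they do the work, as an engineer would, in place of code of your own. Each camera call takes 0.05 s, during which the arm holds its last target. There are 200 camera calls.

## Task

The yellow torch has been left standing in the blue ring dish, where it is in the way of the tongs: stand it tail-down, fully home, in its grey holder and let go of it. Then take the kitchen tongs, close their red tips on the little cedar barrel in the dish and lift it about 10 cm above the dish; finish while still holding it up there, still, in the tongs. The barrel is freshly oiled, so never touch it with the gripper itself, and leave the other things on the ledge where they are.

Things in the scene. Friction and masses are not known exactly. Their poses are not given: they have to be found in the camera images.
- dish: round shallow ring dish, blue glazed ceramic, fixed to the ledge: diameter 116 mm, flat inner floor 8 mm and rim 14 mm above the ledge. Origin: centre of its underside, on the ledge. The barrel stands about 18 mm from its centre on one side, the torch about 24 mm from its centre on the opposite side
- barrel_center (a point): centre (half-way up, 18 mm above its base) of the cedar barrel, a loose wooden cylinder 34 mm in diameter and 36 mm tall with bevelled ends, about 30 g, standing in the dish; its own z axis is its axis of revolution. It may be touched with the tongs but not with the gripper
- torch_center (a point): middle (60 mm above the tail end) of the loose yellow plastic torch, 120 mm tall, about 90 g, standing upright on its tail in the dish; z points along it from the tail to the lens. Straight tube 24 mm in diameter from the tail up to 80 mm, then a head 30 mm in diameter from 86 mm to 120 mm above the tail
- torch_head (a point): point on the torch's axis at the middle of its 30 mm head, 103 mm above the tail end (43 mm above point torch_center); a good place to grip it from above
- holder: grey square holder for the torch, fixed to the ledge, 64 x 64 mm and 66 mm tall, with one round upright hole 30 mm in diameter and 56 mm deep in the middle of its top (mouth bevelled 2 mm; hole floor 10 mm above the ledge). Origin: centre of its underside, on the ledge, straight below the hole. Seated, the torch's middle is 70 mm above the ledge
- tongs_grip (a point): middle of the grip of the loose kitchen tongs, half-way up (11 mm above their underside). x points along the tongs to the red tips, y to the left arm, z up. Pinch both steel arms here from outside, across y: straight handle faces run from 40 mm behind to 40 mm ahead; 46 mm over the outside when open, 32 mm when the tips are closed on the 34 mm barrel. The dark hinge is 80 mm behind
- tongs_tips (a point): point midway between the two red tips, 92.5 mm ahead of point tongs_grip along x and at the same height: here the barrel's centre should lie. The tip pads are 36 mm long and 22 mm tall; the gap between them is 63 mm when open, and shrinks about 2.2 mm for every 1 mm that the grip is narrowed
- tongs: hinge block of the steel tongs; origin on the underside, 11 mm below point tongs_grip, same axes. Tongs 210 mm long, 90 g, lying flat, arms 22 mm tall on edge. Springs hold them open: each arm pushes outward at the grip with about 5 N when open, 8 N when closed on the barrel, so they open when let go. Both arms always close equally
- tongs_left: left (+y) arm of the tongs, origin at its hinge; it turns with the arm
- tongs_right: right (-y) arm of the tongs, origin at its hinge; it turns with the arm
- clipper: steel nail clipper, 58 x 12 x 13 mm, loose bystander; origin under its centre
- tin: round shoe-polish tin, 72 mm in diameter, 28 mm tall, loose bystander; origin under its centre
- brush: shoe brush, 150 x 46 x 42 mm, loose bystander; origin under its centre
- key: brass key, 60 mm long, 6 mm thick, loose bystander; origin near its centre on the underside
Mind the look-alikes: they are no part of the job. What is meant by the part that bears torch_center is not orange, and is the smaller of those in its own colour.

How it is judged:
On the way, in this order (a step that is already met when the one before it is completed fails the run):
1. the torch stands fully home, tail-down, in its holder and is let go (z of torch_center in the frame of holder below 0.078 m and horizontal distance between torch_center and holder below 0.012 m and angle between torch_center's own z axis and vertical below 0.2 rad and contact force between the fingers and torch below 0.1 N), for 0.2 s.
2. the gripper holds the tongs, closed with both tips pressing on the cedar barrel (contact force between each of tongs_left, tongs_right and barrel above 0.5 N and contact force between the fingers and tongs above 1 N), for 0.2 s.
At the end, for the whole second after the job is handed in: Gripper holds the tongs (>1 N); both tips press the barrel (>0.5 N each); its centre within 30 mm of the tips' midpoint, 96 mm or more above the ledge, under 0.05 m/s; torch let go in the holder: middle at most 78 mm above the ledge, within 12 mm of the hole axis, tilt under 0.2 rad (all of step 1 and all of step 2 and height (world z) of barrel_center above 0.096 m and distance between barrel_center and tongs_tips below 0.03 m and linear speed of barrel below 0.05 m/s); the arm keeps its last pose, push and grip.
It fails at once if the gripper itself touches the cedar barrel (contact force between any of the fingers, the arm and barrel above 0.3 N).
It fails at once if the nail clipper, tin, brush or key is pushed more than 3 cm (distance of any of clipper, tin, brush, key from where it was at the start of the episode above 0.03 m).
It also fails if it takes over 54 s, if anything falls off the work surface, if the arm or the gripper's body presses on something with over 40 N, if the wrist force passes 120 N, or if a joint passes its speed limit or range.

## Working session

There is one attempt and no reset: what is moved stays moved. The work goes in short steps, each a Python script; the robot and the scene stay as the last script left them, time stands still between calls to the robot, and variables do not carry over. Pictures are saved under pics/ and viewed, at most 11 in all, crops included, and the job is handed in when it is done.

```bash
mkdir -p pics
python3 - <<'E'
from cell import *
import cv2, numpy as np
for n in ["scene","top"]:
    im=snapshot(n); cv2.imwrite(f"pics/{n}0.png",im[:,:,::-1])
    c=calibration(n); print(n,c["vfov"],c["cx"],c["cy"]); print(np.round(c["camera_from_world"],3).tolist())
s=get_state();im=snapshot("wrist"); cv2.imwrite("pics/wrist0.png",im[:,:,::-1])
c=calibration("wrist");print({k:(np.round(v,4).tolist()) for k,v in c.items()})
print(s)
a=cv2.imread("pics/scene0.png");b=cv2.imread("pics/top0.png")
E
```

```text
scene 54.23498461219232 255.82363844801276 189.79978676755928
[[-0.796, 0.605, -0.004, 0.443], [0.494, 0.647, -0.581, -0.23], [-0.349, -0.464, -0.814, 1.302], [0.0, 0.0, 0.0, 1.0]]
top 56.843501778245646 259.48525562316837 193.3039862042511
[[0.015, -1.0, -0.014, 0.002], [-0.987, -0.013, -0.16, 0.562], [0.159, 0.016, -0.987, 0.969], [0.0, 0.0, 0.0, 1.0]]
{'vfov': 65.7065, 'cx': 250.4587, 'cy': 186.7587, 'mount': [[0.0005, -0.95, -0.3122, 0.0794], [1.0, 0.0004, 0.0006, -0.0007], [-0.0004, -0.3122, 0.95, -0.1426], [0.0, 0.0, 0.0, 1.0]]}
{'time': 0.1, 'q': array([ 1.01571093e+00,  1.81508573e-01,  1.60789524e+00,  1.59384762e-05,
        1.35381980e+00, -2.06298082e-01]), 'joint_vel': array([ 0.00083968, -0.00178383, -0.00067894, -0.00112711, -0.00063198,
       -0.00031435]), 'joint_efforts': array([ 3.94544450e-04, -4.45874190e+01, -3.52240705e+01, -2.91993283e-04,
        4.22577490e-03,  2.82896927e-06]), 'ee_pos': array([0.19622047, 0.53995337, 0.23045691]), 'tool_rot': array([ 1.73512660e-01,  9.84831301e-01, -7.54203173e-04, -3.10224442e-04]), 'ft_force': array([-0.14273982, -0.31399305,  0.12340513]), 'moment': array([-0.0162157 , -0.00557549,  0.01197342]), 'gripper_force': 0.0, 'width': 1.0034355221628166}
```

View pics/top0.png

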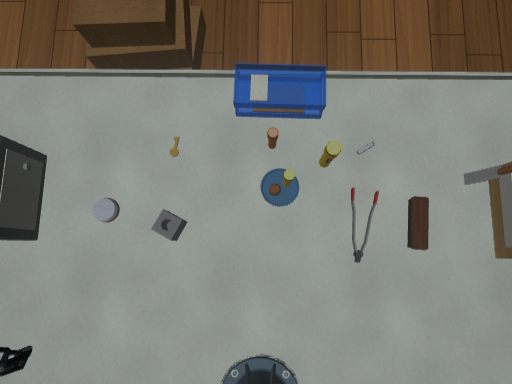

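View pics/scene0.png

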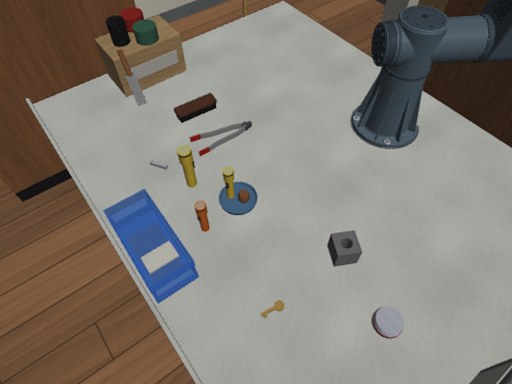

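```bash
cat > h.py <<'E'
from cell import *
import cv2, numpy as np, pickle
from scipy.spatial.transform import Rotation as Rt
def down(psi):
    "tool z down, tool y at world angle psi (deg)"
    p=np.radians(psi+90)/2; return np.array([np.cos(p),np.sin(p),0,0])
def cam(name,s=None):
    c=calibration(name); f=192/np.tan(np.radians(c["vfov"])/2)
    if name=="wrist":
        T=np.eye(4);T[:3,:3]=Rt.from_quat(s["tool_rot"]).as_matrix();T[:3,3]=s["ee_pos"]
        W=T@np.array(c["mount"])
    else: W=np.linalg.inv(np.array(c["camera_from_world"]))
    return dict(f=f,cx=c["cx"],cy=c["cy"],W=W,fish=name=="wrist")
def ray(k,u,v):
    d=np.array([u-k["cx"],v-k["cy"]])/k["f"]; r=np.linalg.norm(d)+1e-12
    t=np.tan(r)/r if k["fish"] else 1.
    x=np.array([d[0]*t,d[1]*t,1.]); x/=np.linalg.norm(x)
    return k["W"][:3,3],k["W"][:3,:3]@x
def onz(k,u,v,z):
    o,d=ray(k,u,v); return o+d*(z-o[2])/d[2]
def proj(k,P):
    p=np.linalg.inv(k["W"])@np.append(P,1); r=np.hypot(p[0],p[1])
    m=np.arctan2(r,p[2])/(r+1e-12) if k["fish"] else 1/p[2]
    return np.array([k["cx"]+k["f"]*m*p[0],k["cy"]+k["f"]*m*p[1]])
def tri(*obs):
    A=np.zeros((3,3));b=np.zeros(3);L=[]
    for k,u,v in obs:
        o,d=ray(k,u,v);M=np.eye(3)-np.outer(d,d);A+=M;b+=M@o;L.append((M,o))
    P=np.linalg.solve(A,b); return P,[round(1000*np.linalg.norm(M@(P-o)),1) for M,o in L]
def shoot(tag,name="wrist"):
    s=get_state();im=snapshot(name)[:,:,::-1].copy();k=cam(name,s)
    cv2.imwrite(f"pics/{tag}.png",im);pickle.dump(k,open(f"pics/{tag}.pkl","wb"));return im,k
def load(tag): return cv2.imread(f"pics/{tag}.png"),pickle.load(open(f"pics/{tag}.pkl","rb"))
E
python3 - <<'E'
from h import *
t,s=cam("top"),cam("scene")
for n,a,b in [("torchtop",(289,174),(228,171)),("dish",(280,187),(238,199)),("hole",(168,224),(347,243)),("hinge",(358,256),(249,125))]:
    print(n,tri((t,*a),(s,*b)))
for i,(x,y) in enumerate([(.40,.2),(.45,-.03),(.45,-.2)]):
    movep([x,y,.28],down(90)); hold(.15); shoot(f"w{i}")
print(get_state()["time"])
a=[cv2.imread(f"pics/w{i}.png") for i in range(3)]
cv2.imwrite("pics/m1.png",cv2.resize(np.vstack([a[1][:,:],a[2][:,:]]),None,fx=.78,fy=.78))
E
```

```text
torchtop (array([ 0.60081131, -0.06840423,  0.12687421]), [np.float64(1.3), np.float64(1.3)])
dish (array([ 0.58786983, -0.04968189,  0.00141576]), [np.float64(1.8), np.float64(1.8)])
hole (array([0.46751326, 0.26543444, 0.06122806]), [np.float64(3.6), np.float64(3.6)])
hinge (array([ 0.38613483, -0.27063045,  0.01371383]), [np.float64(4.9), np.float64(4.9)])
3.8833
```

View pics/m1.png

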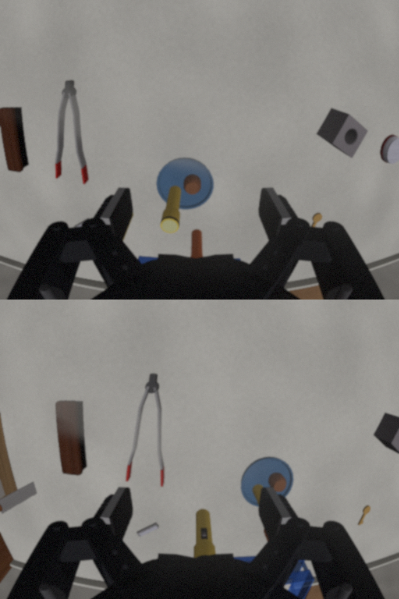

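View pics/w0.png

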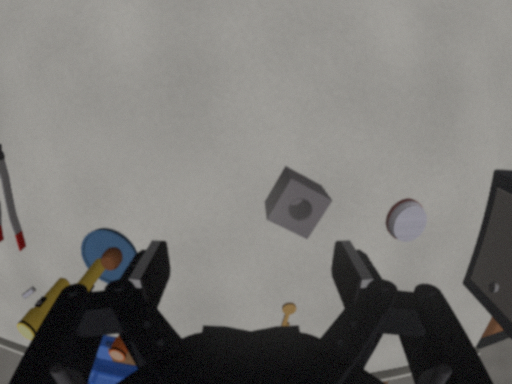

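Run:
```python
from h import *
def blobs(im,lo,hi,roi,mina=15):
    x0,y0,x1,y1=roi;h=cv2.cvtColor(im[y0:y1,x0:x1],cv2.COLOR_BGR2HSV)
    m=cv2.inRange(h,lo,hi);n,l,st,c=cv2.connectedComponentsWithStats(m)
    return [(st[i,4],np.round(c[i]+[x0,y0],1).tolist(),(st[i,:4]+[x0,y0,0,0]).tolist()) for i in range(1,n) if st[i,4]>=mina]
w={i:load(f"w{i}") for i in range(3)}
for i,roi in [(1,(60,180,130,245)),(2,(140,190,230,250))]: 
    print("red",i,[blobs(w[i][0],(a,110,60),(b,255,255),roi) for a,b in [(0,8),(170,180)]])
    roi2=(60,90,130,200) if i==1 else (170,80,220,150)
    print("dark",i,blobs(w[i][0],(0,0,0),(180,255,75),roi2))
for i,roi in [(1,(190,190,290,280)),(2,(300,190,385,270))]:
    print("dish",i,blobs(w[i][0],(95,80,40),(115,255,255),roi)); print("barrel",i,blobs(w[i][0],(0,60,40),(16,255,255),roi))
print("lens",blobs(w[1][0],(20,40,150),(35,255,255),(190,230,260,310)))
def cr(i,u,v,wd,ht,s): return cv2.resize(w[i][0][v:v+ht,u:u+wd],None,fx=s,fy=s,interpolation=cv2.INTER_CUBIC)
A=np.hstack([cr(1,185,195,100,110,4)[:400],cr(1,60,95,100,150,4)[:0+400] if 0 else cr(1,65,95,60,150,2.667)[:400],cr(2,155,90,70,150,2.667)[:400]])
B=np.hstack([cr(0,260,160,80,80,2.5),cr(1,400,130,80,60,2.5)[:200] if 0 else cv2.resize(w[1][0][130:210,400:480],(200,200),interpolation=cv2.INTER_CUBIC)])
B=cv2.copyMakeBorder(B,0,0,0,A.shape[1]-B.shape[1],cv2.BORDER_CONSTANT)
M=np.vstack([A[:400],B]);print(M.shape);cv2.imwrite("pics/m2.png",M[:600,:800])
```

```text
red 1 [[(np.int32(105), [74.3, 216.9], [71, 207, 7, 21]), (np.int32(107), [108.1, 223.9], [105, 213, 8, 22])], []]
dark 1 [(np.int32(72), [90.0, 108.4], [85, 104, 10, 13]), (np.int32(71), [77.5, 187.5], [75, 175, 6, 25]), (np.int32(35), [102.6, 192.7], [101, 185, 5, 15])]
red 2 [[(np.int32(66), [164.3, 221.7], [162, 213, 6, 19]), (np.int32(50), [207.2, 227.8], [206, 219, 4, 20])], []]
dark 2 [(np.int32(218), [195.6, 107.2], [188, 96, 15, 23])]
dish 1 [(np.int32(2046), [235.5, 237.1], [202, 211, 71, 56])]
barrel 1 [(np.int32(388), [246.4, 236.5], [237, 225, 20, 24])]
dish 2 [(np.int32(1714), [338.0, 227.0], [310, 204, 64, 60])]
barrel 2 [(np.int32(311), [356.3, 234.8], [346, 224, 20, 22])]
lens [(np.int32(318), [216.9, 290.3], [205, 282, 25, 18])]
(600, 747, 3)
```

View pics/m2.png

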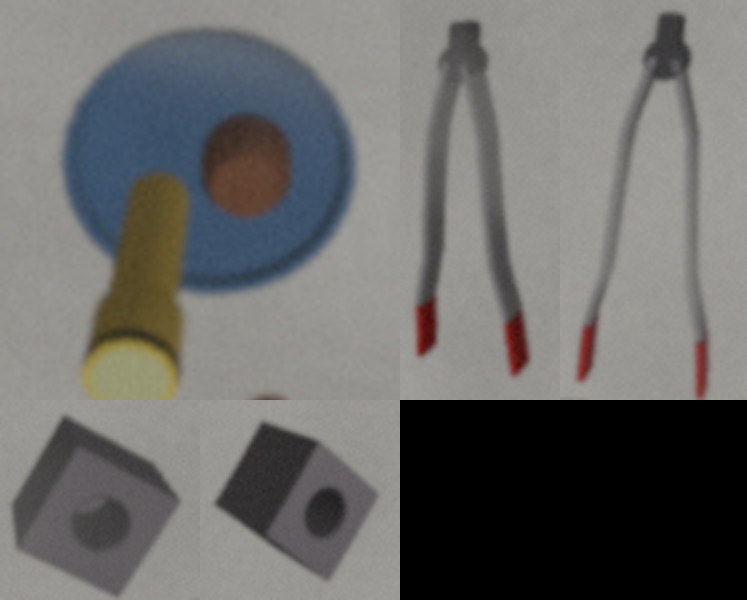

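Run:
```python
from h import *
k={i:load(f"w{i}")[1] for i in range(3)};t,s=cam("top"),cam("scene")
def T(n,*o):
    P,e=tri(*o);print(n,np.round(P,4),e);return P
T("hole",(k[0],300,209.2),(k[1],450,174.8))
T("lens",(k[1],217.3,290.3),(t,289,174),(s,228,171))
print("lens@.128",onz(k[1],217.3,290.3,.128)); 
T("dish",(k[1],237.2,235),(k[2],342.,228.))
a=T("barrel",(k[1],246.4,237),(k[2],356.3,235)); print(onz(k[1],246.4,237,.028),onz(k[2],356.3,235,.028))
h=T("hinge",(k[1],89.5,111),(k[2],195.3,107.2))
r=T("tipR",(k[1],74.3,216.9),(k[2],164.3,221.7));l=T("tipL",(k[1],108.1,223.9),(k[2],207.2,227.8))
for i,H,A,B in[(1,(89.5,111),(74.3,216.9),(108.1,223.9)),(2,(195.3,107.2),(164.3,221.7),(207.2,227.8))]:
    h,a,b=[onz(k[i],*p,z) for p,z in((H,.015),(A,.014),(B,.014))];m=(a+b)/2;d=m-h
    print(h,m,np.linalg.norm(b-a),np.linalg.norm(d),np.degrees(np.arctan2(d[1],d[0])))
```

```text
hole [0.4683 0.2651 0.0654] [np.float64(0.1), np.float64(0.1)]
lens [ 0.6012 -0.0687  0.1282] [np.float64(1.5), np.float64(0.6), np.float64(2.2)]
lens@.128 [ 0.60255675 -0.07002231  0.128     ]
dish [ 0.5829 -0.0499  0.0047] [np.float64(4.5), np.float64(4.5)]
barrel [ 0.5775 -0.0349  0.0312] [np.float64(0.1), np.float64(0.1)]
[ 0.57912744 -0.03493524  0.028     ] [ 0.57932933 -0.03351442  0.028     ]
hinge [ 0.388  -0.2766  0.0057] [np.float64(2.4), np.float64(2.4)]
tipR [ 0.5629 -0.3341  0.0105] [np.float64(1.3), np.float64(1.3)]
tipL [ 0.572  -0.2657  0.0113] [np.float64(0.8), np.float64(0.8)]
[ 0.38527689 -0.2709259   0.015     ] [ 0.56483679 -0.29750395  0.014     ] 0.06783197303635505 0.1815190033863012 -8.419658150176037
[ 0.39000813 -0.27495617  0.015     ] [ 0.56713951 -0.29922311  0.014     ] 0.06835727608654464 0.17878873431020986 -7.800939600977163
```

Run:
```python
from h import *
movep([.6017,-.0693,.20],down(67)); move_gripper(.75); hold(.2); im,k=shoot("w3")
h=cv2.cvtColor(im,cv2.COLOR_BGR2HSV);m=cv2.inRange(h,(20,40,150),(35,255,255))
n,l,st,c=cv2.connectedComponentsWithStats(m)
for i in range(1,n):
    if st[i,4]>100: print(st[i],c[i],onz(k,*c[i],.128))
print(get_state()["time"],get_state()["ee_pos"],inverse_kinematics([.468,.265,.2],down(67)))
cv2.imwrite("pics/w3c.png",cv2.resize(im[90:330,110:400],None,fx=2,fy=2))
```

```text
[ 231  180   39   36 1093] [249.79322964 197.56084172] [ 0.60119662 -0.07049402  0.128     ]
5.35 [ 0.60165083 -0.06948349  0.20008427] [ 2.94402276e-01  1.28618536e-01  1.73223800e+00 -4.44089210e-16
  1.28073612e+00 -8.74968323e-01]
```

View pics/w3c.png

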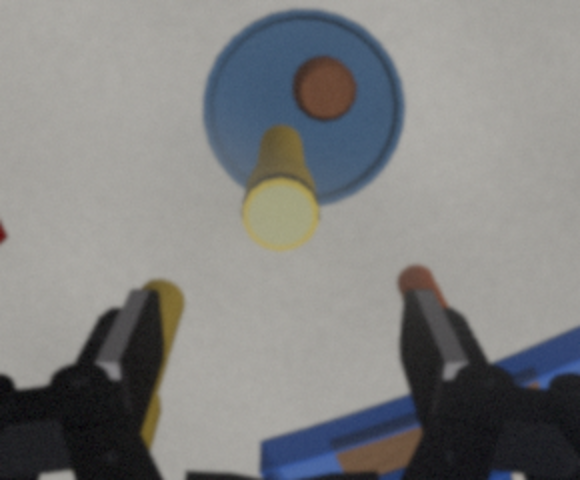

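Run:
```python
from h import *
q=down(67)
print(move_straight([.6012,-.0705,.092],q,rate=.12,max_force=10))
move_gripper(0,35); s=get_state();print(s["width"],s["gripper_force"],s["ee_pos"])
z0=s["ee_pos"][2]
move_straight([.6012,-.0705,.20],rate=.2)
movep([.4683,.2651,.20],q); hold(.2)
print(get_state()["width"],get_state()["ee_pos"])
shoot("s1","scene")
print(move_straight([.4683,.2651,z0+.003],rate=.08,max_force=8)); s=get_state();print(s["time"],s["ee_pos"],s["ft_force"],z0)
```

```text
False
0.3454793431928313 34.75861074286513 [ 0.60183928 -0.0705991   0.0929398 ]
0.3395213014668553 [0.46897997 0.264228   0.19993317]
False
10.55 [0.46878693 0.26525454 0.09654319] [-0.03090581 -0.88966832 -0.86937864] 0.09293979837187769
```

Run:
```python
from h import *
move_gripper(.7); move_straight([.4683,.2651,.17],rate=.2); hold(.1); im,k=shoot("w4")
h=cv2.cvtColor(im,cv2.COLOR_BGR2HSV);m=cv2.inRange(h,(20,40,150),(35,255,255))
n,l,st,c=cv2.connectedComponentsWithStats(m)
for i in range(1,n):
    if st[i,4]>100: print(st[i],c[i],onz(k,*c[i],.130))
# next: view over tongs
movep([.44,-.285,.19],down(82)); hold(.2); im,k=shoot("w5"); print(get_state()["time"])
im2=cv2.resize(im,(512,384)); cv2.imwrite("pics/m3.png",np.hstack([cv2.imread("pics/w4.png")[100:300,160:360],cv2.resize(im,(400,300))[:200]]) if 0 else np.hstack([cv2.copyMakeBorder(cv2.imread("pics/w4.png")[60:320,130:400],0,124,0,0,cv2.BORDER_CONSTANT),im2]))
```

```text
[ 231  196   44   41 1357] [252.83566691 216.43036109] [0.46848683 0.26534663 0.13      ]
13.85
```

View pics/m3.png

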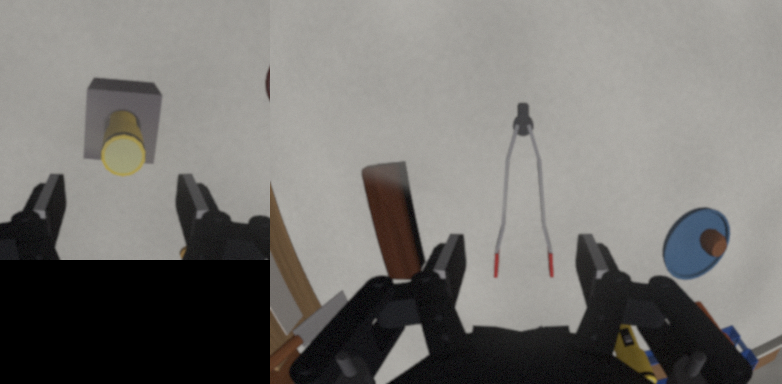

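Run:
```python
from h import *
im,k=load("w5");h=cv2.cvtColor(im,cv2.COLOR_BGR2HSV)
x0,y0,x1,y1=200,90,310,300
R=cv2.inRange(h,(0,110,60),(8,255,255))|cv2.inRange(h,(170,110,60),(180,255,255))
D=cv2.inRange(h,(0,0,0),(180,255,75))
def pts(m,b):
    z=np.zeros_like(m);z[b[1]:b[3],b[0]:b[2]]=m[b[1]:b[3],b[0]:b[2]];v,u=np.nonzero(z);return u,v
for n,m,b in[("R",R,(215,235,250,290)),("L",R,(262,235,300,290)),("H",D,(235,90,272,140))]:
    u,v=pts(m,b);print(n,len(u),"u",u.min(),u.max(),"v",v.min(),v.max(),"mean",u.mean(),v.mean())
    e=v.max() if n!="H" else v.min(); uu=u[v==e].mean()
    print("   end@.022",onz(k,uu,e+(.5 if n!="H" else -.5),.022),"centroid@.013",onz(k,u.mean(),v.mean(),.013))
B=cv2.inRange(h,(0,60,40),(16,255,255));u,v=pts(B,(420,220,465,265));print("barrel",len(u),onz(k,u.mean(),v.mean(),.028))
t=cam("top");print("big base",onz(t,323,163,0.01),"orange base",onz(t,271,147,.01))
for mm in [(.44,-.285,.004)]: print(inverse_kinematics(mm,down(82)))
```

```text
R 59 u 225 227 v 254 276 mean 225.9322033898305 264.5593220338983
   end@.022 [ 0.57680954 -0.33587841  0.022     ] centroid@.013 [ 0.56450927 -0.33376386  0.013     ]
L 63 u 279 282 v 254 276 mean 280.4920634920635 264.53968253968253
   end@.022 [ 0.58666833 -0.26618985  0.022     ] centroid@.013 [ 0.57418796 -0.26492595  0.013     ]
H 282 u 245 260 v 104 134 mean 252.59929078014184 118.65248226950355
   end@.022 [ 0.37331142 -0.27358245  0.022     ] centroid@.013 [ 0.38987441 -0.27569147  0.013     ]
barrel 474 [ 0.5774672  -0.03478131  0.028     ]
big base [ 0.66226399 -0.17885708  0.01      ] orange base [ 0.71015779 -0.02273092  0.01      ]
[-8.01418501e-01  3.97627904e-01  1.86630702e+00 -4.44089210e-16
  8.77657733e-01 -2.23258849e+00]
```

Run:
```python
from h import *
q=down(82.2); g=np.array([.4720,-.2866])
movep([*g,.06],q); print(move_straight([*g,.004],q,rate=.08,max_force=8)); s=get_state();print(s["ee_pos"],s["ft_force"])
move_gripper(.48,40); s=get_state();print(s["width"],s["gripper_force"])
print(move_straight([*g,.064],rate=.1)); hold(.2); s=get_state();print(s["width"],s["gripper_force"],s["ee_pos"],s["time"],s["ft_force"])
im,k=shoot("w6"); a,ks=shoot("s6","scene")
cv2.imwrite("pics/m4.png",np.hstack([cv2.resize(im,(448,336)),cv2.resize(a[90:230,150:290],(336,336))]))
```

```text
False
[ 0.4722131  -0.28678226  0.00410296] [ 0.43161097 -0.16542884  0.05469157]
0.48025728065682616 7.22358237602748
False
0.48091973236178714 5.8582110435236245 [ 0.47150288 -0.28617308  0.06313812] 16.575 [-0.15469548 -0.32498272 -1.39050432]
```

View pics/m4.png

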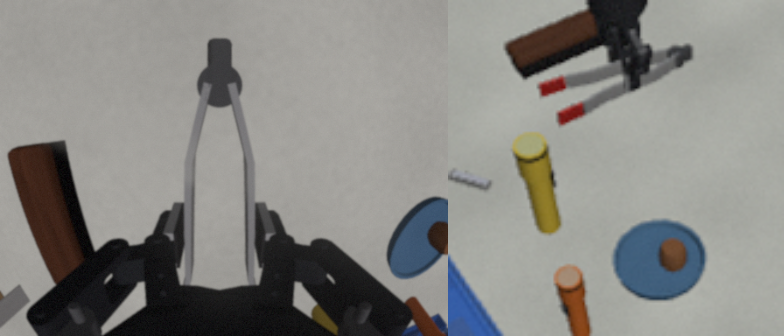

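Run:
```python
from h import *
q=down(82.2);u=np.array([np.cos(np.radians(-7.8)),np.sin(np.radians(-7.8))])
def red(tag,z):
    im,k=load(tag);h=cv2.cvtColor(im,cv2.COLOR_BGR2HSV)
    s=get_state();p=np.array([*(s["ee_pos"][:2]+.0925*u),z]);uv=proj(k,p)
    m=cv2.inRange(h,(0,150,60),(6,255,255))|cv2.inRange(h,(172,150,60),(180,255,255))
    n,l,st,c=cv2.connectedComponentsWithStats(m)
    c=[c[i] for i in range(1,n) if st[i,4]>8 and np.linalg.norm(c[i]-uv)<35]
    print(tag,"pred",uv.round(1),"red",np.round(c,1).tolist(), "mean@z", onz(k,*np.mean(c,0),z).round(4) if c else None,p.round(4))
red("s6",.070)
b=np.array([.578,-.0347]);g=b-.0925*u
move_straight([*g,.064],q,rate=.2); hold(.2); s=get_state();print(s["width"],s["gripper_force"],s["ee_pos"],s["time"])
A,_=shoot("s7","scene");B,_=shoot("t7","top");C,_=shoot("w7"); red("s7",.070);red("t7",.070)
cv2.imwrite("pics/m5.png",np.hstack([cv2.resize(A[120:240,180:300],(400,400),interpolation=cv2.INTER_CUBIC),cv2.resize(B[130:250,220:340],(400,400),interpolation=cv2.INTER_CUBIC)]))
```

```text
s6 pred [196.9 131. ] red [[193.2, 125.7], [200.7, 136.9]] mean@z [ 0.5639 -0.2979  0.07  ] [ 0.5633 -0.2989  0.07  ]
0.4789136251821994 5.85910455789417 [ 0.48639763 -0.02284354  0.06399134] 18.35
s7 pred [242.2 186.9] red [[237.3, 179.9], [246.7, 194.0]] mean@z [ 0.5785 -0.0352  0.07  ] [ 0.578  -0.0351  0.07  ]
t7 pred [275.3 186.5] red [] mean@z None [ 0.578  -0.0351  0.07  ]
```

View pics/m5.png

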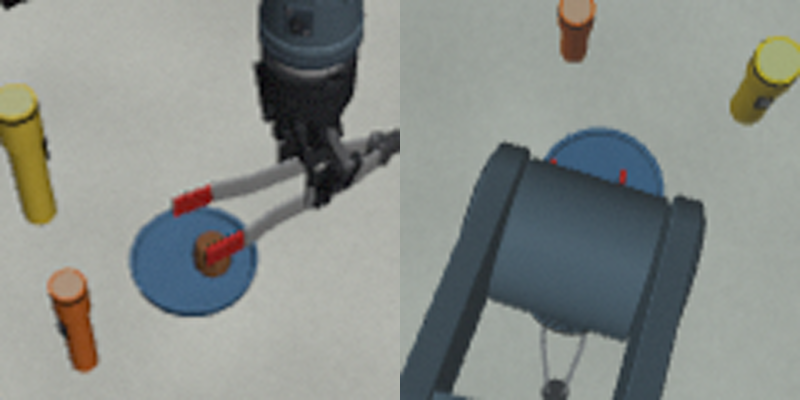

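Run:
```python
from h import *
im,k=load("s6");h=cv2.cvtColor(im,cv2.COLOR_BGR2HSV);B=cv2.inRange(h,(0,60,40),(16,255,255));v,u=np.nonzero(B[180:212,230:256]);print("barrel s6",u.mean()+230,v.mean()+180,"pred",proj(k,[.578,-.0347,.027]))
q=down(82.2);u=np.array([.9907,-.1357]);b=np.array([.578,-.0347]);g=b-.0925*u
print(move_straight([*g,.022],q,rate=.05,max_force=4)); s=get_state();print(s["ee_pos"],s["ft_force"],s["width"])
for o in (.44,.41): move_gripper(o,40)
move_gripper(.2,35); hold(.3); s=get_state();print(s["width"]*85,s["gripper_force"],s["time"])
A,_=shoot("s8","scene")
cv2.imwrite("pics/s8c.png",cv2.resize(A[150:230,200:300],(500,400),interpolation=cv2.INTER_CUBIC))
```

```text
barrel s6 243.4144144144144 195.84684684684686 pred [242.74997296 195.63693233]
False
[ 0.48662279 -0.02220784  0.02221258] [ 0.13816287  0.03462324 -0.81495638] 0.48277305981146723
30.76614789615725 37.184162735939026 20.4417
```

View pics/s8c.png

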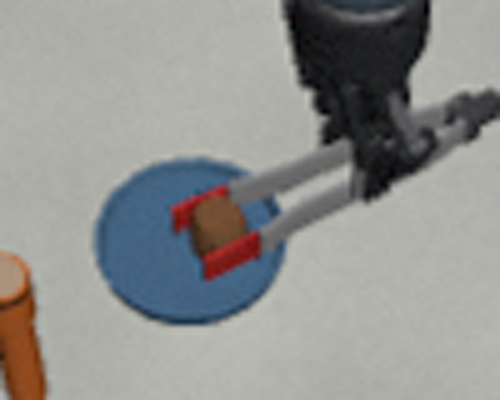

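Run:
```python
from h import *
p=get_state()["ee_pos"]
move_straight([p[0],p[1],.125],rate=.06); hold(.6); s=get_state();print(s["ee_pos"],s["width"]*85,s["gripper_force"],s["ft_force"],s["time"])
A,k=shoot("s9","scene")
h=cv2.cvtColor(A,cv2.COLOR_BGR2HSV);uv=proj(k,[.578,-.0347,.13]);print(uv)
x,y=uv.astype(int);C=A[y-50:y+70,x-60:x+90];H=A[190:290,300:400]
cv2.imwrite("pics/s9c.png",np.hstack([cv2.resize(C,(450,360),interpolation=cv2.INTER_CUBIC),cv2.resize(H,(350,360),interpolation=cv2.INTER_CUBIC)]))
```

```text
[ 0.48643184 -0.02216056  0.12499901] 30.82317393183442 37.151076793670654 [-0.16853486  0.48448296 -0.96627058] 22.9583
[241.5293893 173.9310862]
```

View pics/s9c.png

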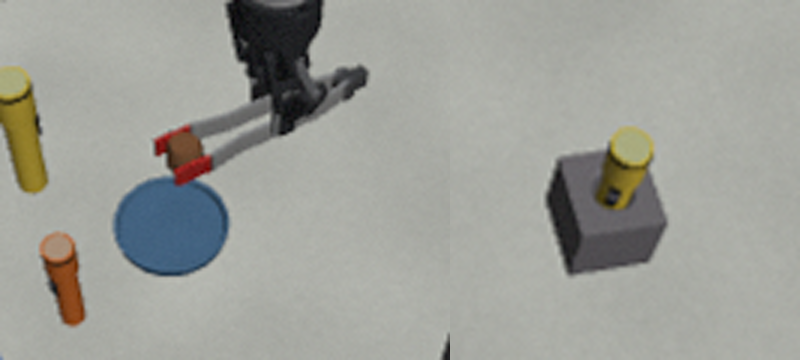

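Run:
```python
from h import *
k4=load("w4")[1];k9=load("s9")[1]
P,e=tri((k4,252.8,216.4),(k9,351.4,231.1));print(P,e)
if P[2]<.136: print(sign_off())
```

```text
[0.46875416 0.26673117 0.12851675] [np.float64(1.6), np.float64(1.6)]
the job is handed in; nothing more can be done
None
```

The job is handed in: the torch stands seated in its holder and let go (lens measured at 128.5 mm, 130 mm when fully home). The barrel is held still in the tongs about 10 cm above the dish, and the gripper never came near it; I saw no bystander disturbed, but did not re-measure them at the end.

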